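# Gauge the tap sleeves and load the dryer

### The job

First slide the dryer's heat slider back to off. Then work along the row of tap sleeves from the end nearest the teal tub and try every one on the brass gauge pin in turn, lowering it until it stops and never forcing it: stand the ones that slide all the way down to the flange upright on the dryer's deck, and put the ones that stop partway up the pin in the teal tub for descaling. When every sleeve is sorted, slide the heat to the green marks; leave everything else on the table where it is.

Things in the scene. Friction and masses are not known exactly. Their poses are not given: they have to be found in the camera images.
- sleeve_a: stainless beer-tap sleeve, an open tube 32 outside, 40 tall, bore 19 at both ends, two thin black O-rings outside, 80 g; four or five such sleeves stand upright in a row on the drain mat, each at one of its five places. Some have a hidden ring of hard scale halfway up the bore, so they look alike from outside and only the gauge pin tells them apart. Origin: centre of the underside, z along the tube; either end may be down. None when absent
- sleeve_b: stainless beer-tap sleeve, an open tube 32 outside, 40 tall, bore 19 at both ends, two thin black O-rings outside, 80 g; four or five such sleeves stand upright in a row on the drain mat, each at one of its five places. Some have a hidden ring of hard scale halfway up the bore, so they look alike from outside and only the gauge pin tells them apart. Origin: centre of the underside, z along the tube; either end may be down. None when absent
- sleeve_c: stainless beer-tap sleeve, an open tube 32 outside, 40 tall, bore 19 at both ends, two thin black O-rings outside, 80 g; four or five such sleeves stand upright in a row on the drain mat, each at one of its five places. Some have a hidden ring of hard scale halfway up the bore, so they look alike from outside and only the gauge pin tells them apart. Origin: centre of the underside, z along the tube; either end may be down. None when absent
- sleeve_d: stainless beer-tap sleeve, an open tube 32 outside, 40 tall, bore 19 at both ends, two thin black O-rings outside, 80 g; four or five such sleeves stand upright in a row on the drain mat, each at one of its five places. Some have a hidden ring of hard scale halfway up the bore, so they look alike from outside and only the gauge pin tells them apart. Origin: centre of the underside, z along the tube; either end may be down. None when absent
- sleeve_e: stainless beer-tap sleeve, an open tube 32 outside, 40 tall, bore 19 at both ends, two thin black O-rings outside, 80 g; four or five such sleeves stand upright in a row on the drain mat, each at one of its five places. Some have a hidden ring of hard scale halfway up the bore, so they look alike from outside and only the gauge pin tells them apart. Origin: centre of the underside, z along the tube; either end may be down. None when absent
- sleeve_f: stainless beer-tap sleeve, an open tube 32 outside, 40 tall, bore 19 at both ends, two thin black O-rings outside, 80 g; four or five such sleeves stand upright in a row on the drain mat, each at one of its five places. Some have a hidden ring of hard scale halfway up the bore, so they look alike from outside and only the gauge pin tells them apart. Origin: centre of the underside, z along the tube; either end may be down. None when absent
- sleeve_g: stainless beer-tap sleeve, an open tube 32 outside, 40 tall, bore 19 at both ends, two thin black O-rings outside, 80 g; four or five such sleeves stand upright in a row on the drain mat, each at one of its five places. Some have a hidden ring of hard scale halfway up the bore, so they look alike from outside and only the gauge pin tells them apart. Origin: centre of the underside, z along the tube; either end may be down. None when absent
- sleeve_h: stainless beer-tap sleeve, an open tube 32 outside, 40 tall, bore 19 at both ends, two thin black O-rings outside, 80 g; four or five such sleeves stand upright in a row on the drain mat, each at one of its five places. Some have a hidden ring of hard scale halfway up the bore, so they look alike from outside and only the gauge pin tells them apart. Origin: centre of the underside, z along the tube; either end may be down. None when absent
- drain_mat: flat black drain mat, 110 (x) x 340 (y), with five yellow-ringed places in a row along y, at y +132, +66, 0, -66, -132 from its centre (x 0), one of which may be empty; the sleeves stand on it at table height. Its +y end is the end nearest the tub. Origin at its centre
- gauge: fixed stepped gauge pin, brass, upright on a dark steel base 80 x 80 x 12. From the bottom: steel flange 42 across with its top 20 above the table; gauge length 15.5 thick from 20 to 52; a cone from 52 to 56; thin pilot 8 thick from 56 to 70; pointed tip to 74. Origin: centre of the base's underside
- gauge_flange (a point): centre of the flange's top face, on the pin's axis, 20 above the table. A clean sleeve slides down until its underside rests here; a scaled sleeve stops on the cone with its underside about 20 above this point
- dryer: fixed white bench warm-air dryer, 260 (x) x 300 (y), top face 55 above the table. Rear part: slotted aluminium drying deck 170 (x) x 280 (y) inside a rim 22 high; front part (its -x side, towards the robot): grey control strip with the heat slider. Origin: on the table under the housing, z up; deck centre at x +35, slider track along y at x -96
- dryer_deck (a point): centre of the drying deck's surface, 55 above the table; its axes are the dryer's, the deck reaches 85 either way in x and 140 in y, rim beyond
- heat (a joint): travel of the heat slider along the dryer's +y, m: 0 = off (its end stop, white marks), 0.05 = low heat (green marks), 0.10 = hottest (red marks, end stop). It stays where it is left and takes about 2 N to move; at the start it has been left on, 0.07 or more
- heat_top (a point): top centre of the slider's grip, 94.5 above the table; the grip is a black upright block 22 (dryer x) x 16 (dryer y) x 32 tall with a white index line on top, standing over a black track whose top is 61 above the table
- heat_green (a point): where heat_top is when the slider stands at the green marks
- tub: fixed teal open-topped descaling tub (dry), 165 (x) x 215 (y) outside, 65 tall, walls and floor 4, its lip overhangs 12; origin: centre of its underside
- spray_bottle: bystander: blue spray bottle with a black trigger head, 190 tall, 68 across; origin: centre of its underside or of its length
- pint_glass: bystander: clear drinking glass, 120 tall, 80 across; origin: centre of its underside or of its length
- washer_jar: bystander: small glass jar with red cap, 60 tall, 54 across; origin: centre of its underside or of its length
- steel_cup: bystander: small steel cup, 60 tall, 66 across; origin: centre of its underside or of its length
- bottle_brush: bystander: brush lying down, 200 long; origin: centre of its underside or of its length
- tap_spanner: bystander: steel spanner lying down, 170 long; origin: centre of its underside or of its length
- tap_handle: bystander: dark wooden tap handle standing up, 132 tall, 40 across; origin: centre of its underside or of its length
Not all that is in view belongs to the job. What is shaped like the gauge but orange or purple is not meant.

How it is judged:
By the outcome, as a careful person would: the job done as asked, in the order asked, and still so for the second after the job is handed in, with the robot touching nothing.
Of sleeve_a, sleeve_b, sleeve_d, sleeve_e, sleeve_f, sleeve_g, sleeve_h only 3 to 4 are there at a start; the rules pass over those that are not, and their reading is None.
At some moment in a run one of sleeve_a, sleeve_b, sleeve_c, sleeve_d, sleeve_e, sleeve_f, sleeve_g, sleeve_h may be knocked a few centimetres aside while the robot is not near it.
It also fails if it takes over 210 s, if anything falls off the work surface, if the arm or the gripper's body presses on something with over 40 N, if the wrist force passes 120 N, or if a joint passes its speed limit or range.

### The arm

A 7-joint arm with a two-finger parallel gripper is mounted at the origin on the work surface. World frame = base frame: x ahead of the robot, y to its left, z up, the work surface at z = 0. Lengths are in m, angles in rad, forces in N, time in s.
With the tool pointing down it reaches from about 0.425 to 0.925 m from the base axis. Payload 6.8 kg.
Tool frame: the origin (TCP) lies on the front face of the gripper's body, between the roots of the fingers; the fingertips stand 73 mm ahead of it and the grasp point (between the pads) lies 54 mm ahead of it (env.nose_length is the distance from the TCP to the fingertips, in m); z points along the fingers, y is the direction in which the jaws open and shut (so a half turn about z gives the same grasp; the last joint's range is limited). The gripper opens to 85 mm and grips with 20 to 120 N. Pads are 22 mm wide; open, the fingers measure 114 mm over their backs; the gripper's body (76 mm by 85 mm) begins 54 mm behind the grasp point. The pads swing forward as they close: fully open they stand 13 mm farther back than shut.
Start: joints at [1, 0.477, 0.022, 1.555, -0.011, 1.109, -0.083], TCP at [0.301, -0.604, 0.304] pointing down, gripper open.
Joint ranges: [-2.96, 2.96], [-0.34, 2.1], [-1.41, 1.46], [0.24, 2.44], [-1.37, 4.51], [0.17, 1.92], [-2.96, 2.96]. Speed limits (rad/s): [2.39, 2.39, 3.14, 3.14, 3.14, 3.14, 3.14].

### API

Orientations are given as a unit quaternion [w, x, y, z].
In Python, from cell import env, kin, camera, calibration, job gives the robot as it stands. The module is installed in compiled form; this text tells all that it offers. Calls block until the motion is done:
- env.reach(position, orientation): joint-space move of the TCP to a pose.
- env.movel(position, velocity=0.15, rot=None, stop_force=None): straight line of the TCP; rot=None keeps the orientation; velocity is the mean speed in m/s. With stop_force (N) it stops when the force on the tool has changed by that much, and returns True; else False.
- env.goto_joints(angles): joint-space move.
- env.grip(opening, f_grip=None): finger opening in m; f_grip is the grip in N (None keeps the last); returns when the fingers have stopped.
- env.dwell(seconds).
- kin.inverse_kinematics(position, orientation): joint angles nearest the present ones, or None.
- env.get_state(): the state.
- camera(name): name is "scene" or "top" or "wrist"; returns (picture, depth): 400x640x3 uint8, blue, green, red; 400x640 float32, m along the optical axis (not along the pixel's ray), 0 where there is no reading.
- calibration(name): a dict with "fx", "fy", "cx", "cy" (pixels), "rvec" (rotation vector, rad) and "tvec" (3), from world to camera coordinates, as OpenCV has them. Camera axes: x right, y down, z forward; pixel columns grow to the right and rows downward; lengths in m; the calibration is good to about 2 mm. The wrist camera is an equidistant fisheye: a pixel r from the principal point sees the ray r / f radians off the axis. A picture is of the moment at which its call begins: read the wrist's pose just before it. calibration takes no time and is no camera call; for the wrist camera it gives the pose at the moment of the call.
A pose or a line that the arm cannot do raises env.PlanningError and nothing moves.
- job.job_done(): hands the job in, once; it reports no verdict.
The state is a dict: "time": time; "qpos": joint angles; "joint_velocities": joint speeds; "joint_torque": joint torques, N m; "tcp_pos": TCP position; "orientation": TCP orientation; "force": force on the tool from outside, world axes, zero at the start; "torque": the same for the moment, N m; "opening": finger opening in m.
Only numpy, scipy, OpenCV 4.12 (cv2) and the standard library are available. Lean on these libraries where they do the work, as an engineer would, in place of code of your own. Each camera call takes 0.05 s, during which the arm holds its last target.

## Working session

There is one attempt and no reset: what is moved stays moved. The work goes in short steps, each a Python script; the robot and the scene stay as the last script left them, time stands still between calls to the robot, and variables do not carry over. Pictures are saved under pics/ and viewed, and the job is handed in when it is done.

```bash
mkdir -p pics; ls; python3 - <<'E'
from cell import env, kin, camera, calibration, job
import cv2
for n in ("scene","top","wrist"):
    c=calibration(n); print(n,{k:(v.tolist() if hasattr(v,'tolist') else v) for k,v in c.items()})
    p,d=camera(n); cv2.imwrite(f"pics/a_{n}.png",p)
s=env.get_state(); print(s['time'],s['tcp_pos'],s['orientation'],s['opening'],s['force'],env.nose_length)
E
```

```text
pics
scene {'fx': 383.9722670810842, 'fy': 383.9722670810842, 'cx': 323.90465583153303, 'cy': 196.5440345449021, 'rvec': [1.5468031645230937, 2.0346085219428045, -0.8098903614276413], 'tvec': [0.04619394104587232, -0.29684896589271115, 1.3224112213832233]}
top {'fx': 407.2050362165753, 'fy': 407.2050362165753, 'cx': 319.86837853043653, 'cy': 199.54968724643047, 'rvec': [2.1430441030881475, -2.147323691324901, 0.1755557810396878], 'tvec': [0.05700444697701669, 0.4865465639905074, 1.0831226855997669]}
wrist {'fx': 309.70691628693146, 'fy': 309.70691628693146, 'cx': 315.36995869941126, 'cy': 200.61865165746775, 'rvec': [-2.4239230785599615, 1.4966496548835417, 0.25259354768683245], 'tvec': [-0.6738981686069735, -0.04393701628590565, 0.3797660705067216]}
0.15 [ 0.30121326 -0.60369866  0.30318881] [-6.34533129e-04  9.73343628e-01  2.29350686e-01 -2.04491175e-04] 0.08560459617678509 [ 0.19473435  0.70941369 -0.65677657] 0.0726
```

View pics/a_top.png

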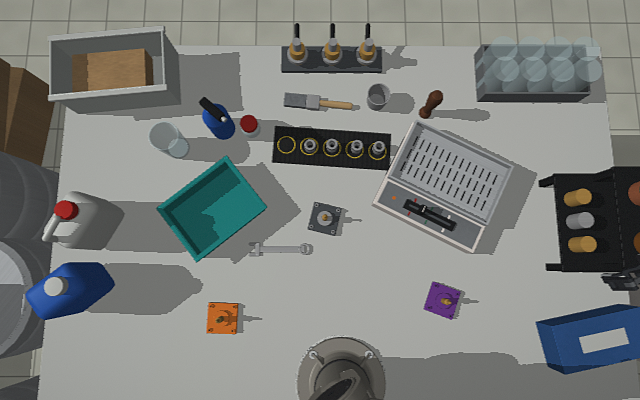

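View pics/a_scene.png

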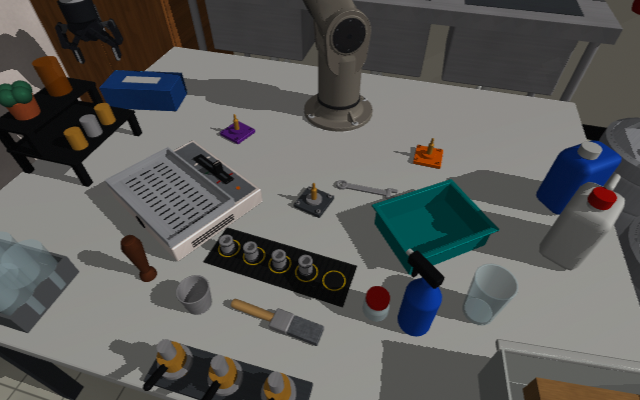

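View pics/a_wrist.png

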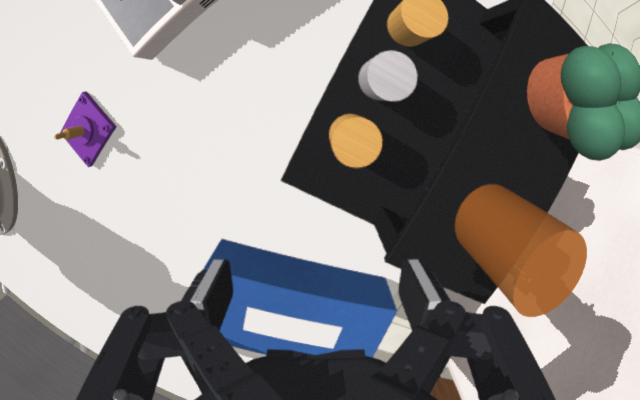

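The top view shows the row at about (287–379, 147) with four sleeves and an empty place nearest the tub. The steel gauge is near (323,217), the dryer at (445,190) and the slider at (430,213). Next I'll write helpers and measure.

```bash
cat > h.py <<'E'
from cell import env, kin, camera, calibration, job
import cv2, numpy as np
def cam(name):
    c=calibration(name); R=cv2.Rodrigues(np.array(c['rvec'],float))[0]; t=np.array(c['tvec'],float)
    return c,R,t
def ray(name,u,v,C=None):
    c,R,t=C or cam(name)
    x=(u-c['cx'])/c['fx'];y=(v-c['cy'])/c['fy']
    if name=='wrist':
        r=np.hypot(x,y); d=np.array([np.sin(r)*x/r,np.sin(r)*y/r,np.cos(r)]) if r>1e-9 else np.array([0,0,1.])
    else: d=np.array([x,y,1.])
    return -R.T@t, R.T@d
def onz(name,u,v,z,C=None):
    o,d=ray(name,u,v,C); return o+d*(z-o[2])/d[2]
def proj(name,P,C=None):
    c,R,t=C or cam(name); p=R@np.array(P,float)+t
    if name=='wrist':
        th=np.arctan2(np.hypot(p[0],p[1]),p[2]); ph=np.arctan2(p[1],p[0])
        return c['cx']+c['fx']*th*np.cos(ph), c['cy']+c['fy']*th*np.sin(ph)
    return c['cx']+c['fx']*p[0]/p[2], c['cy']+c['fy']*p[1]/p[2]
def cloud(name,d,C=None):
    c,R,t=C or cam(name); v,u=np.mgrid[:400,:640]
    P=np.stack([(u-c['cx'])/c['fx']*d,(v-c['cy'])/c['fy']*d,d],-1)
    W=(P-t)@R; W[d<=0]=np.nan; return W
def q_yaw(a):  # tool down, jaw axis (tool y) at world angle a
    from scipy.spatial.transform import Rotation as Ro
    y=np.array([np.cos(a),np.sin(a),0]);z=np.array([0,0,-1.]);x=np.cross(y,z)
    q=Ro.from_matrix(np.c_[x,y,z]).as_quat(); return np.array([q[3],q[0],q[1],q[2]])
def zoom(img,x0,y0,w,h,s): return cv2.resize(img[y0:y0+h,x0:x0+w],None,fx=s,fy=s,interpolation=cv2.INTER_CUBIC)
E
python3 - <<'E'
from h import *
p,d=camera('top'); np.save('top.npy',p); np.save('topd.npy',d)
cv2.imwrite('pics/b1.png',zoom(p,260,110,150,110,5)); cv2.imwrite('pics/b2.png',zoom(p,365,115,160,140,5))
W=cloud('top',d); 
for u,v in [(250,100),(230,230),(345,160),(323,217),(311,144),(434,215),(460,170),(230,205),(100,150)]: print(u,v,W[v,u].round(3))
E
```

```text
250 100 [ 0.79   0.261 -0.   ]
230 230 [0.401 0.295 0.064]
345 160 [ 0.608 -0.017  0.   ]
323 217 [0.436 0.048 0.059]
311 144 [0.652 0.081 0.012]
434 215 [ 0.44  -0.248  0.066]
460 170 [ 0.566 -0.329  0.055]
230 205 [0.476 0.309 0.007]
100 150 [0.637 0.688 0.003]
```

View pics/b1.png

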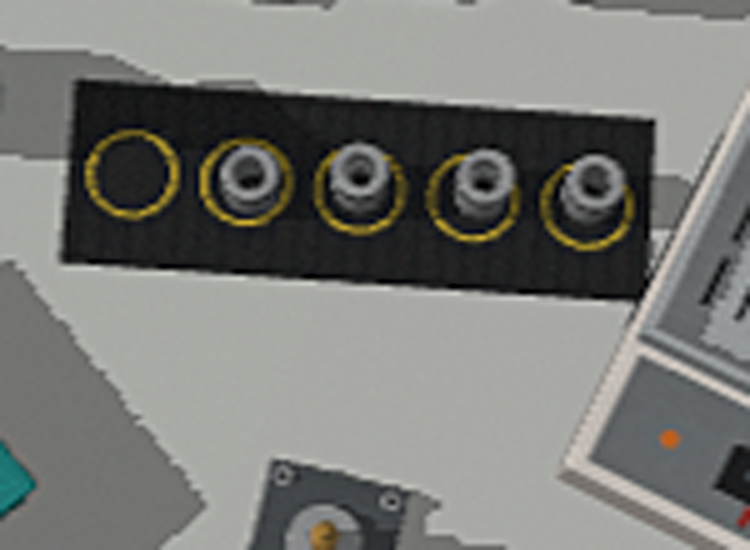

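View pics/b2.png

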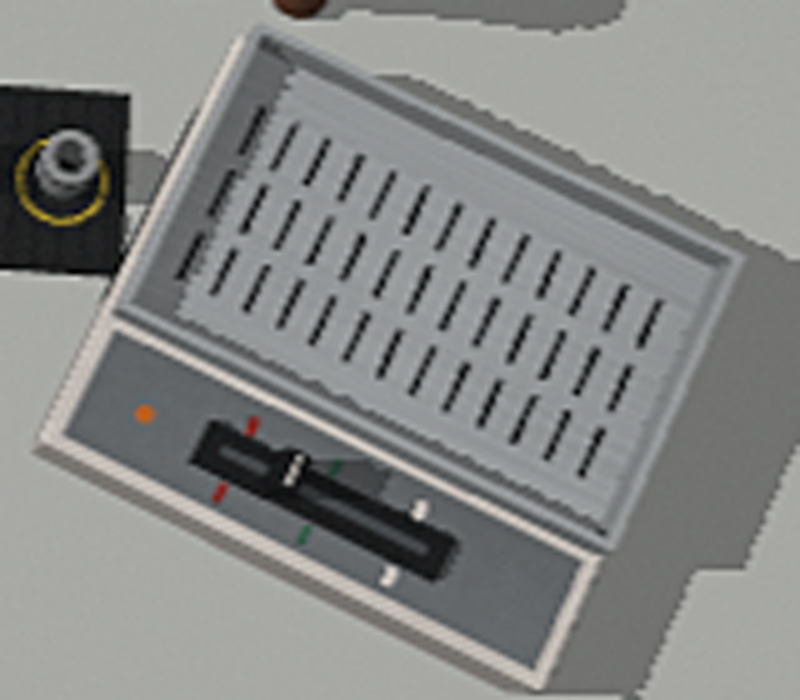

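```bash
python3 - <<'E'
from h import *
d=np.load('topd.npy');p=np.load('top.npy');W=cloud('top',d)
f=lambda x,y:(x/5+365-.4,y/5+115-.4)
for n,a,b in [('red',(253,425),(220,493)),('green',(336,468),(305,535)),('white',(420,510),(389,575))]:
    A=onz('top',*f(*a),.0555);B=onz('top',*f(*b),.0555);print(n,A.round(4),B.round(4),((A+B)/2).round(4))
g=onz('top',*f(294,469),.0945);print('grip idx',g.round(4))
z=W[...,2]
# sleeves
m=((z>.028)&(z<.05)&(W[...,0]>.55)&(W[...,0]<.75)&(W[...,1]>-.2)&(W[...,1]<.2)).astype(np.uint8)
n,l,st,c=cv2.connectedComponentsWithStats(m)
for i in range(1,n):
    q=W[l==i]; 
    if len(q)>8: print('sl',len(q),c[i],onz('top',*c[i],.04).round(4),'zmax',q[:,2].max().round(3),q[:,:2].min(0).round(3),q[:,:2].max(0).round(3))
# heights on dryer
m=((z>.07)&(z<.11)&(W[...,0]>.3)&(W[...,0]<.7)&(W[...,1]<-.1)&(W[...,1]>-.5))
print('rim pts',m.sum()); r=cv2.minAreaRect(W[m][:,:2].astype(np.float32)); print(r, cv2.boxPoints(r))
m=((z>.085)&(W[...,0]>.3)&(W[...,0]<.7)&(W[...,1]<-.1)&(W[...,1]>-.5));print('grip',m.sum(),W[m].mean(0))
m=((z>.055)&(z<.075)&(W[...,0]>.3)&(W[...,0]<.75)&(W[...,1]<.5)&(W[...,1]>.1)).astype(np.uint8)
n,l,st,c=cv2.connectedComponentsWithStats(m); i=1+np.argmax(st[1:,4]); r=cv2.minAreaRect(W[l==i][:,:2].astype(np.float32)); print('tub',r,cv2.boxPoints(r))
# gauge
m=((z>.006)&(z<.09)&(abs(W[...,0]-.43)<.08)&(abs(W[...,1]-.05)<.08));r=cv2.minAreaRect(W[m&(z<.016)][:,:2].astype(np.float32));print('gbase',r)
q=W[m&(z>.03)];print('pin',q.mean(0),len(q),q[:,2].max())
h=cv2.cvtColor(p,cv2.COLOR_BGR2HSV);cv2.imwrite('pics/b3.png',zoom(p,295,190,60,60,10))
E
```

```text
red [ 0.4834 -0.2024  0.0555] [ 0.4463 -0.1831  0.0555] [ 0.4648 -0.1927  0.0555]
green [ 0.4598 -0.2464  0.0555] [ 0.4234 -0.2281  0.0555] [ 0.4416 -0.2373  0.0555]
white [ 0.4369 -0.2908  0.0555] [ 0.4018 -0.2723  0.0555] [ 0.4193 -0.2816  0.0555]
grip idx [ 0.4541 -0.2133  0.0945]
sl 25 [397.76 149.  ] [ 0.6294 -0.1628  0.04  ] zmax 0.048 [ 0.596 -0.18 ] [ 0.662 -0.146]
sl 81 [309.2345679  144.58024691] [0.6422 0.0855 0.04  ] zmax 0.046 [0.627 0.072] [0.659 0.1  ]
sl 86 [331.02325581 143.97674419] [0.644  0.0243 0.04  ] zmax 0.047 [0.63 0.01] [0.659 0.038]
sl 88 [356.21590909 145.45454545] [ 0.6397 -0.0463  0.04  ] zmax 0.046 [ 0.626 -0.062] [ 0.656 -0.032]
sl 85 [378.08235294 146.23529412] [ 0.6374 -0.1077  0.04  ] zmax 0.046 [ 0.623 -0.124] [ 0.653 -0.093]
sl 12 [388.33333333 168.        ] [ 0.5749 -0.1347  0.04  ] zmax 0.049 [ 0.561 -0.142] [ 0.589 -0.128]
rim pts 968
((0.535485565662384, -0.2838590741157532), (0.2909039258956909, 0.23404228687286377), 63.09706115722656) [[ 0.36531496 -0.3606196 ]
 [ 0.57402784 -0.46651918]
 [ 0.7056562  -0.20709854]
 [ 0.4969433  -0.10119897]]
grip 57 [ 0.45330413 -0.2100306   0.09399895]
tub ((0.4617007374763489, 0.3468623161315918), (0.18493959307670593, 0.23465847969055176), 38.66534423828125) [[0.3161957  0.38070157]
 [0.46280342 0.19747826]
 [0.60720575 0.31302306]
 [0.46059805 0.49624637]]
gbase ((0.42972531914711, 0.05485835671424866), (0.1558285653591156, 0.14703720808029175), 0.42366480827331543)
pin [0.43627297 0.04497358 0.05581229] 32 0.07823956096135928
```

View pics/b3.png

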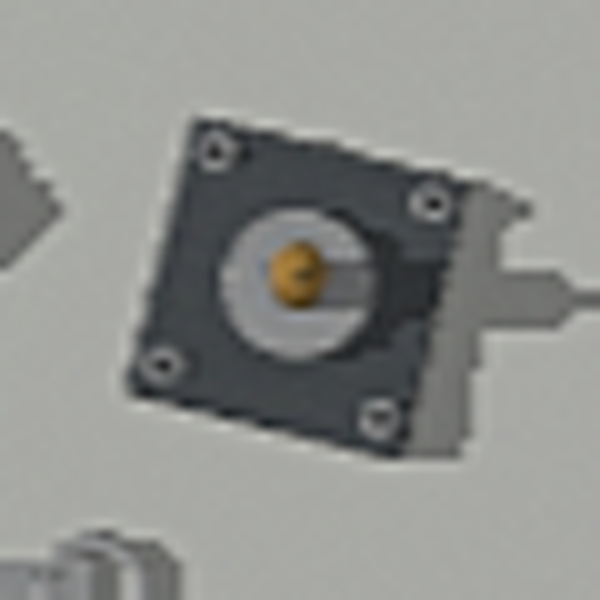

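```bash
cat >> h.py <<'E'
YD=np.array([.4555,.8902]); XD=np.array([.8902,-.4555]); AY=np.arctan2(YD[1],YD[0])
OFF=np.array([.4193,-.2816]); GREEN=np.array([.4416,-.2373]); DECK=np.array([.558,-.297])
def S(tag=''):
    s=env.get_state(); print(tag,'t',round(s['time'],2),'tcp',np.round(s['tcp_pos'],4),'F',np.round(s['force'],1),'op',round(s['opening'],4)); return s
def yaw_best(a):
    q=env.get_state()['qpos']; return None
E
python3 - <<'E'
from h import *
for a in (AY,AY-np.pi):
    j=kin.inverse_kinematics([.4541,-.2133,.25],q_yaw(a)); print(a,None if j is None else np.round(j,2))
for x,y in [(.436,.047),(.642,.085),(.637,-.108),(.558,-.297),(.46,.347)]:
  for a in (0,.8,1.57,2.35,-.8,-1.57,-2.35,3.14):
    j=kin.inverse_kinematics([x,y,.25],q_yaw(a)); print((x,y),a,None if j is None else np.round(j,2))
E
```

```text
1.0978462445110537 [ 0.79  0.31 -0.56  1.99  0.21  0.9   1.22]
-2.0437464090787394 [ 0.3   0.26  0.02  2.02 -0.01  0.86 -1.72]
(0.436, 0.047) 0 [ 0.34  0.22 -0.66  2.12  0.17  0.86 -0.42]
(0.436, 0.047) 0.8 [ 0.43  0.23 -0.76  2.11  0.21  0.87  0.35]
(0.436, 0.047) 1.57 [ 0.54  0.26 -0.89  2.11  0.27  0.88  1.07]
(0.436, 0.047) 2.35 [ 0.76  0.36 -1.17  2.1   0.42  0.94  1.71]
(0.436, 0.047) -0.8 [ 0.26  0.2  -0.56  2.12  0.14  0.85 -1.19]
(0.436, 0.047) -1.57 [ 0.19  0.19 -0.49  2.13  0.12  0.85 -1.94]
(0.436, 0.047) -2.35 [ 0.07  0.18 -0.35  2.13  0.08  0.84 -2.68]
(0.436, 0.047) 3.14 [ 0.76  0.36 -1.17  2.1   0.42  0.94  2.5 ]
(0.642, 0.085) 0 [ 0.19  0.55 -0.59  1.64  0.34  1.05 -0.5 ]
(0.642, 0.085) 0.8 [ 0.26  0.58 -0.69  1.64  0.41  1.07  0.25]
(0.642, 0.085) 1.57 [ 0.29  0.59 -0.75  1.64  0.44  1.09  0.99]
(0.642, 0.085) 2.35 [ 0.53  0.79 -1.19  1.62  0.77  1.26  1.54]
(0.642, 0.085) -0.8 [ 0.08  0.52 -0.43  1.65  0.24  1.02 -1.23]
(0.642, 0.085) -1.57 [-0.01  0.5  -0.29  1.66  0.17  1.   -1.93]
(0.642, 0.085) -2.35 [-0.14  0.49 -0.12  1.67  0.07  0.99 -2.63]
(0.642, 0.085) 3.
[... 884 characters left out ...]
]
(0.558, -0.297) -1.57 [ 0.39  0.46 -0.    1.72  0.    0.97 -1.18]
(0.558, -0.297) -2.35 [ 0.27  0.46  0.16  1.72 -0.09  0.96 -1.88]
(0.558, -0.297) 3.14 [ 0.15  0.47  0.33  1.73 -0.18  0.96 -2.59]
(0.46, 0.347) 0 [ 0.    0.58 -1.03  1.8   0.56  1.09 -1.23]
(0.46, 0.347) 0.8 [ 0.03  0.61 -1.08  1.8   0.6   1.1  -0.46]
(0.46, 0.347) 1.57 [ 0.03  0.61 -1.09  1.8   0.6   1.11  0.31]
(0.46, 0.347) 2.35 [ 0.08  0.67 -1.18  1.8   0.68  1.16  1.03]
(0.46, 0.347) -0.8 [-0.1   0.51 -0.86  1.81  0.45  1.03 -1.94]
(0.46, 0.347) -1.57 [ 0.    0.58 -1.03  1.8   0.56  1.09 -2.8 ]
(0.46, 0.347) -2.35 [-1.51  0.6   1.07  1.9  -0.61  1.02 -2.52]
(0.46, 0.347) 3.14 [ 0.08  0.67 -1.18  1.8   0.68  1.16  1.82]
```

```bash
python3 - <<'E'
from h import *
g=np.array([.4541,-.2133])
env.reach([*g,.25],q_yaw(AY)); S('above')
C=cam('wrist'); p,d=camera('wrist'); cv2.imwrite('pics/c1.png',p)
print('proj heat_top',proj('wrist',[*g,.0945],C),'sl',[np.round(proj('wrist',[x,y,.04],C)) for x,y in [(.642,.0855),(.644,.0243),(.6397,-.0463),(.6374,-.1077)]])
E
```

```text
above t 1.76 tcp [ 0.4541 -0.2144  0.2501] F [-0.9 -0.1 -0.3] op 0.0855
proj heat_top (np.float64(317.13633312205764), np.float64(208.78567908711193)) sl [array([583., 214.]), array([552., 237.]), array([509., 260.]), array([466., 282.])]
```

View pics/c1.png

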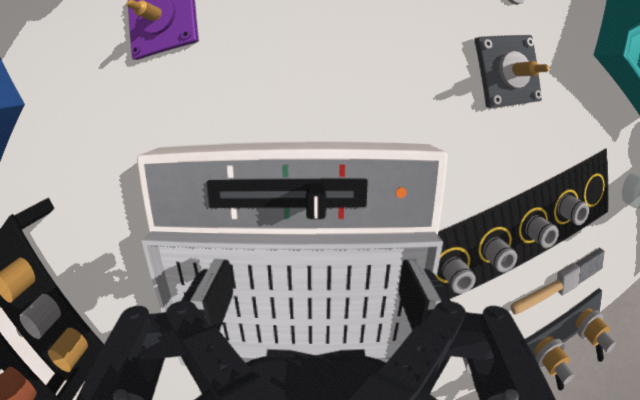

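```bash
python3 - <<'E'
from h import *
g=np.array([.4541,-.2133])
env.grip(.05); env.movel([*g,.145],.2); S('down')
env.grip(.0,20); S('closed')
e=OFF-.012*YD
r=env.movel([*e,.145],.06,stop_force=9); s=S('slid %s'%r)
print('heat est',(s['tcp_pos'][:2]-OFF)@YD)
E
```

```text
down t 2.92 tcp [ 0.4547 -0.2133  0.1456] F [ 0.2  0.1 -0.3] op 0.0495
closed t 3.33 tcp [ 0.4548 -0.2136  0.1462] F [-1.3 -1.   6.4] op 0.0158
slid True t 4.53 tcp [ 0.4193 -0.2832  0.1463] F [0.5 2.7 3.7] op 0.0156
heat est -0.0014736019259592634
```

```bash
python3 - <<'E'
from h import *
env.grip(.04); s=env.get_state(); env.movel([*s['tcp_pos'][:2],.25],.25)
C=cam('wrist'); p,d=camera('wrist'); cv2.imwrite('pics/d1.png',p)
env.reach([.436,.047,.25],q_yaw(AY)); S()
C=cam('wrist'); p,d=camera('wrist'); cv2.imwrite('pics/d2.png',p)
import pickle; pickle.dump((C,p),open('d2.pkl','wb'))
print('flange',proj('wrist',[.436,.047,.02],C),'tip',proj('wrist',[.436,.047,.074],C))
print(C[1],C[2])
E
```

```text
t 6.75 tcp [0.4362 0.0458 0.2497] F [-0.9  0.3  0.1] op 0.0401
flange (np.float64(316.8031637337245), np.float64(182.83409384929146)) tip (np.float64(317.0372088960709), np.float64(200.3377625648274))
[[ 4.55699455e-01  8.90133363e-01 -7.76966995e-04]
 [ 8.41645215e-01 -4.30591698e-01  3.25920421e-01]
 [ 2.89778085e-01 -1.49175689e-01 -9.45396888e-01]] [-0.23906844 -0.37107269  0.20981368]
```

View pics/d1.png

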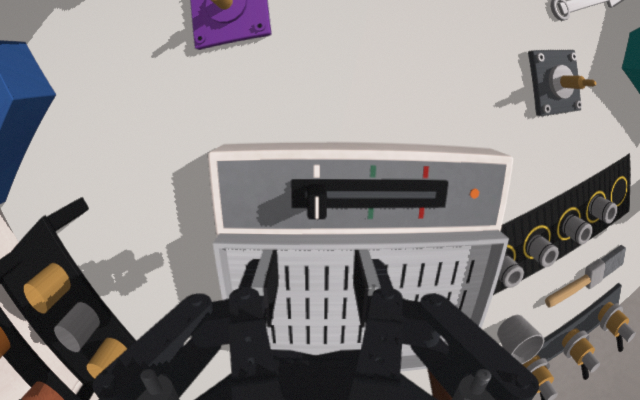

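View pics/d2.png

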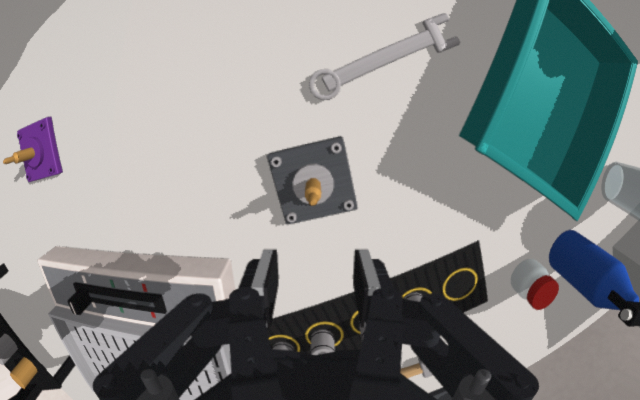

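The slider grip stands at the white marks (316,205), so heat is off. The gauge is at (313,185) in the wrist view; now refining its axis.

```bash
python3 - <<'E'
from h import *
import pickle; C,p=pickle.load(open('d2.pkl','rb'))
cv2.imwrite('pics/d3.png',zoom(p,260,130,105,100,7))
T=np.load('top.npy')
g=cv2.cvtColor(p,cv2.COLOR_BGR2GRAY)
pts=[]
for u,v in [(276,161),(336,148),(349,205),(292,217)]:
    w=g[v-5:v+6,u-5:u+6].astype(float)-85; w[w<0]=0; yy,xx=np.mgrid[v-5:v+6,u-5:u+6]
    c=((w*xx).sum()/w.sum(),(w*yy).sum()/w.sum()); P=onz('wrist',*c,.0125,C); pts.append(P); print(np.round(c,1),P.round(4))
pts=np.array(pts);print('wrist screws ctr',pts.mean(0), 'sides',[np.linalg.norm(pts[i]-pts[i-1]).round(4) for i in range(4)])
g=cv2.cvtColor(T,cv2.COLOR_BGR2GRAY);pts=[]
for u,v in [(316,205),(338,210),(311,226),(333,231)]:
    w=g[v-2:v+3,u-2:u+3].astype(float)-85; w[w<0]=0; yy,xx=np.mgrid[v-2:v+3,u-2:u+3]
    c=((w*xx).sum()/w.sum(),(w*yy).sum()/w.sum()); P=onz('top',*c,.0125); pts.append(P); print(np.round(c,1),P.round(4))
print('top screws ctr',np.mean(pts,0),'flange top',onz('top',295+29.8-.45,190+28.3-.45,.02))
E
```

```text
[276.2 161.2] [0.3988 0.0199 0.0125]
[336.2 147.4] [0.4139 0.08   0.0125]
[349.1 205.2] [0.4752 0.0653 0.0125]
[291.9 217. ] [0.4596 0.0051 0.0125]
wrist screws ctr [0.43685428 0.04259674 0.0125    ] sides [np.float64(0.0625), np.float64(0.0621), np.float64(0.0631), np.float64(0.0622)]
[316.2 204.7] [0.4759 0.0663 0.0125]
[337.4 210. ] [0.4608 0.0067 0.0125]
[310.6 225.9] [0.4163 0.0819 0.0125]
[332.2 231.4] [0.4009 0.0219 0.0125]
top screws ctr [0.43846798 0.04418045 0.0125    ] flange top [0.43793948 0.04357097 0.02      ]
```

View pics/d3.png

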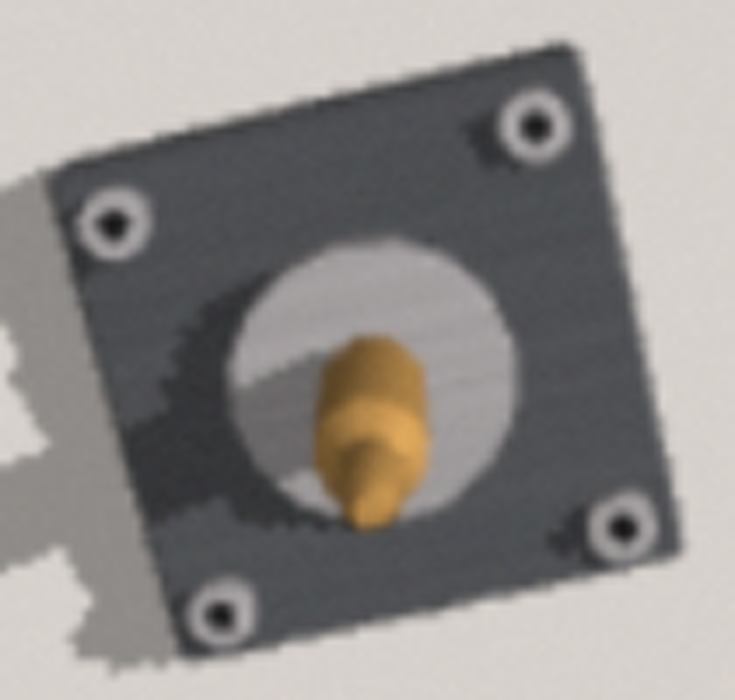

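```bash
cat >> h.py <<'E'
def screws(p,C,c0):
    g=cv2.cvtColor(p,cv2.COLOR_BGR2GRAY); pts=[]
    for a in range(4):
        # offsets measured from first look
        P=np.array(c0)+[(-.0381,-.0227),(-.0230,.0374),(.0383,.0227),(.0227,-.0375)][a]
        u,v=[int(round(t)) for t in proj('wrist',[*P,.0125],C)]
        for _ in range(2):
            w=g[v-5:v+6,u-5:u+6].astype(float)-95; w[w<0]=0; yy,xx=np.mgrid[v-5:v+6,u-5:u+6]
            c=((w*xx).sum()/w.sum(),(w*yy).sum()/w.sum()); u,v=int(round(c[0])),int(round(c[1]))
        pts.append(onz('wrist',*c,.0125,C))
    return np.array(pts)
E
python3 - <<'E'
from h import *
for k,a in enumerate((AY-np.pi,AY-np.pi/2)):
    env.reach([.4375,.0435,.26],q_yaw(a)); env.dwell(.3); S()
    C=cam('wrist'); p,d=camera('wrist'); cv2.imwrite(f'pics/e{k}.png',p)
    pts=screws(p,C,(.4375,.0435)); print(pts.mean(0),[np.linalg.norm(pts[i]-pts[i-1]).round(4) for i in range(4)])
E
```

```text
t 9.16 tcp [0.4375 0.0433 0.2599] F [ 0.2 -0.3 -0.7] op 0.0402
[0.43517022 0.04278264 0.0125    ] [np.float64(0.063), np.float64(0.0625), np.float64(0.0633), np.float64(0.0622)]
 t 10.68 tcp [0.4375 0.0435 0.2599] F [-0.1 -1.3 -0.2] op 0.0402
[0.43602667 0.04235605 0.0125    ] [np.float64(0.0625), np.float64(0.062), np.float64(0.0623), np.float64(0.0619)]
```

View pics/e0.png

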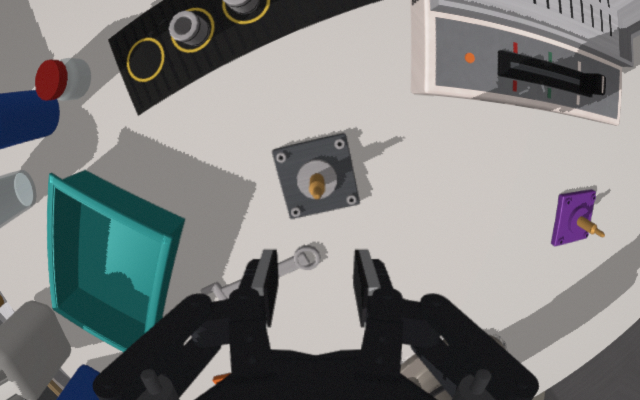

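View pics/e1.png

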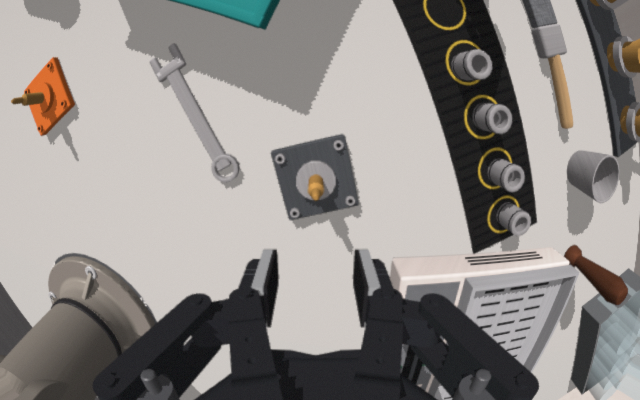

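```bash
cat >> h.py <<'E'
GAUGE=np.array([.4360,.0426])
B=np.array([-.0022,-.0013])
SL=[np.array(s)+B for s in [(.6422,.0855),(.644,.0243),(.6397,-.0463),(.6374,-.1077)]]
TUB=np.array([.460,.346]); TX=np.array([.781,.625]); TY=np.array([-.625,.781])
E
python3 - <<'E'
from h import *
env.reach([*SL[0],.22],q_yaw(0)); env.dwell(.2); S()
C=cam('wrist'); p,d=camera('wrist'); cv2.imwrite('pics/f1.png',p); cv2.imwrite('pics/f1z.png',zoom(p,240,120,160,120,5))
for s in SL: print(np.round(proj('wrist',[*s,.04],C),1))
E
```

```text
t 11.78 tcp [0.6393 0.0842 0.2211] F [-0.4  1.1  0. ] op 0.0403
[316.9 198.3]
[318.7 260.7]
[314.1 318.2]
[312.2 356.9]
```

View pics/f1.png

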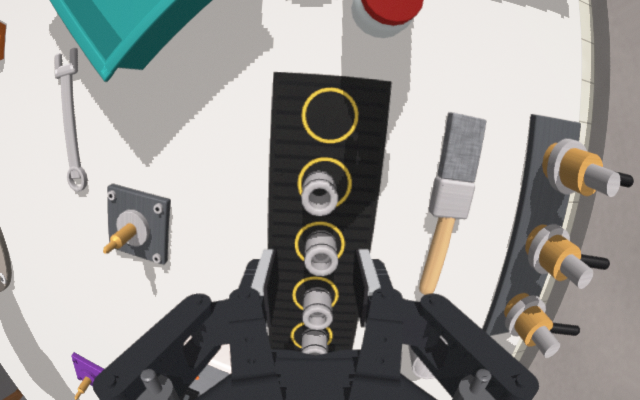

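View pics/f1z.png

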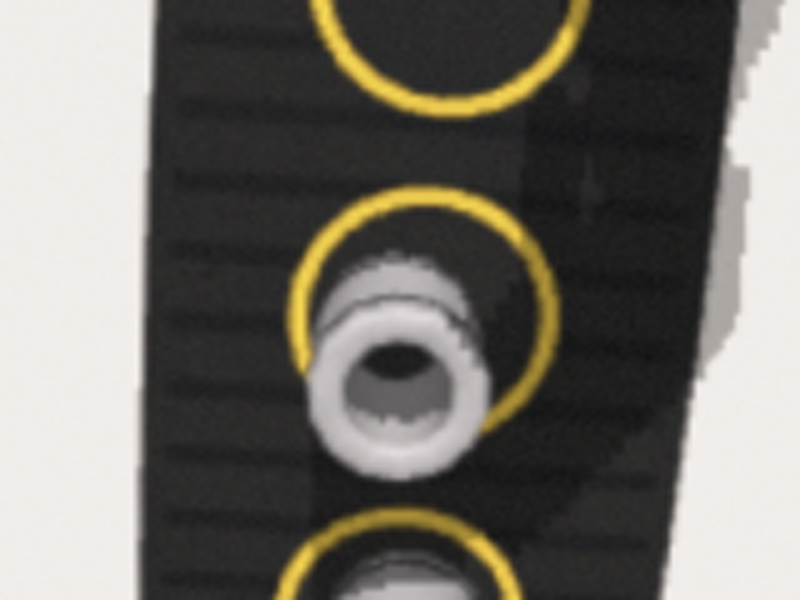

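```bash
cat >> h.py <<'E'
def ringfind(p,C,guess,z=.04,r=28):
    u0,v0=[int(round(t)) for t in proj('wrist',[*guess,z],C)]
    g=cv2.cvtColor(p,cv2.COLOR_BGR2GRAY)[v0-r:v0+r,u0-r:u0+r]
    g=cv2.resize(g,None,fx=4,fy=4,interpolation=cv2.INTER_CUBIC)
    best=None
    for th in range(120,186,5):
        m=cv2.morphologyEx((g>th).astype(np.uint8),cv2.MORPH_CLOSE,np.ones((3,3)))
        cs,h=cv2.findContours(m,cv2.RETR_CCOMP,cv2.CHAIN_APPROX_NONE)
        for c,hh in zip(cs,h[0] if h is not None else []):
            if hh[3]>=0 and cv2.contourArea(c)>800:
                hull=cv2.convexHull(c); e=cv2.fitEllipse(hull); 
                if max(e[1])<160 and min(e[1])/max(e[1])>.75:
                    if best is None or min(e[1])/max(e[1])>best[0]: best=(min(e[1])/max(e[1]),e,th)
    if best is None: return None
    (x,y),ax,_=best[1]
    u,v=u0-r+(x-1.5)/4,v0-r+(y-1.5)/4
    P=onz('wrist',u,v,z,C); print('ring px',round(u,1),round(v,1),'ax',np.round(np.array(ax)/4,1),'P',P.round(4),'guess',np.round(guess,4))
    return P[:2]
E
python3 - <<'E'
from h import *
C=cam('wrist'); p,d=camera('wrist')
P=ringfind(p,C,SL[0]); ringfind(p,C,SL[1])
E
```

```text
ring px 319.1 197.3 ax [22.  24.7] P [0.642  0.0852 0.04  ] guess [0.64   0.0842]
ring px 320.8 260.6 ax [17.9 22.8] P [0.644  0.0234 0.04  ] guess [0.6418 0.023 ]
```

```bash
cat >> h.py <<'E'
def pick(P,yaw=0,h=.030):
    q=q_yaw(yaw); env.grip(.052)
    env.movel([*P,.054+h],.2,rot=q); S('at')
    env.grip(0,35); s=S('gripped')
    env.movel([*P,.20],.2,rot=q)
def movexy(P,z,yaw,v=.3): env.movel([*P,z],v,rot=q_yaw(yaw))
E
python3 - <<'E'
from h import *
pick(np.array([.642,.0856])); S('lift')
env.reach([*GAUGE,.21],q_yaw(0)); env.dwell(.2); S()
C=cam('wrist'); p,d=camera('wrist'); cv2.imwrite('pics/g1.png',p); cv2.imwrite('pics/g1z.png',zoom(p,240,150,160,120,5))
print(proj('wrist',[*GAUGE,.074],C),proj('wrist',[*GAUGE,.21-.054-.03],C),proj('wrist',[*GAUGE,.21-.054+.01],C))
E
```

```text
at t 12.99 tcp [0.6428 0.0853 0.085 ] F [ 0.7  0.2 -0.3] op 0.0523
gripped t 13.31 tcp [0.643  0.0856 0.0857] F [-1.1  1.5  6. ] op 0.0303
lift t 14.04 tcp [0.6412 0.086  0.199 ] F [-0.2  0.3 -1.5] op 0.0302
 t 15.09 tcp [0.4375 0.0428 0.2102] F [-0.5  0.7 -0.5] op 0.03
(np.float64(314.18026217367645), np.float64(218.02097652090364)) (np.float64(313.9886603534126), np.float64(253.03008894711184)) (np.float64(313.7695380612912), np.float64(295.36742478107146))
```

View pics/g1.png

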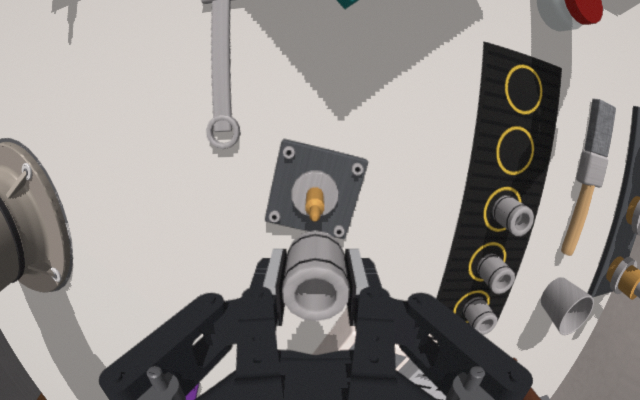

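View pics/g1z.png

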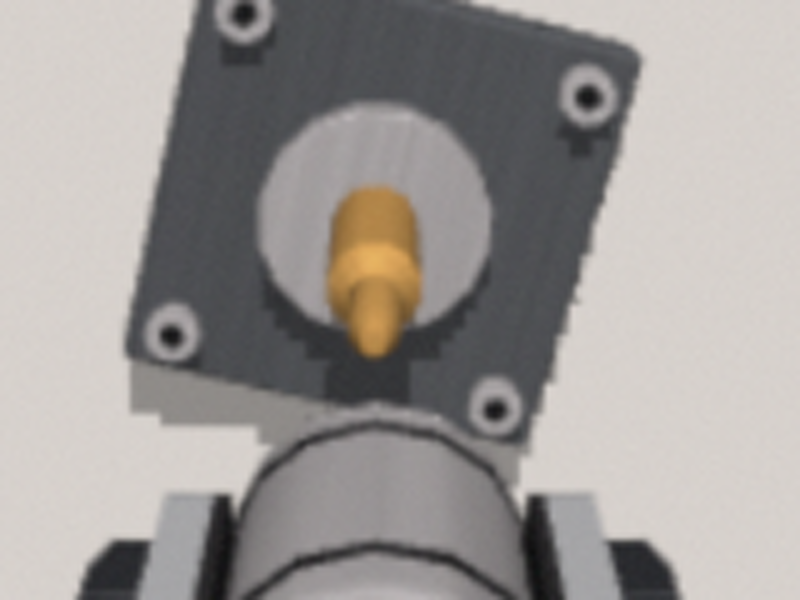

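```bash
cat >> h.py <<'E'
def toolxy(P,s):  # world xy -> tool offsets (ex,ey) given state
    from scipy.spatial.transform import Rotation as Ro
    q=s['orientation']; M=Ro.from_quat([q[1],q[2],q[3],q[0]]).as_matrix(); d=np.array([P[0]-s['tcp_pos'][0],P[1]-s['tcp_pos'][1]])
    return d@M[:2,0],d@M[:2,1]
E
python3 - <<'E'
from h import *
for i in range(4): S(); env.dwell(.1)
s=env.get_state(); C=cam('wrist'); p,d=camera('wrist')
pts=screws(p,C,GAUGE); print('screws',pts.mean(0))
P=ringfind(p,C,s['tcp_pos'][:2],z=s['tcp_pos'][2]-.054+.010,r=45); print(toolxy(P,s))
E
```

```text
t 15.14 tcp [0.4371 0.0427 0.2101] F [-0.3  0.2 -0.1] op 0.0301
 t 15.24 tcp [0.4366 0.0426 0.21  ] F [-0.2 -0.6 -0.1] op 0.0302
 t 15.34 tcp [0.4363 0.0425 0.21  ] F [-0.8 -0.5 -0.6] op 0.0305
 t 15.44 tcp [0.4361 0.0426 0.21  ] F [ 0.1 -0.5 -0.6] op 0.0301
screws [0.43617403 0.04273677 0.0125    ]Traceback (most recent call last):
  File "<stdin>", line 5, in <module>
  File "h.py", line 77, in toolxy
    q=s['orientation']; M=Ro.from_quat([q[1],q[2],q[3],q[0]]).as_matrix(); d=np.array([P[0]-s['tcp_pos'][0],P[1]-s['tcp_pos'][1]])
                                                                                       ~^^^
TypeError: 'NoneType' object is not subscriptable
```

```bash
cat >> h.py <<'E'
def lower(P=GAUGE,yaw=0,zmin=.1015,sf=5):
    movexy(P,.165,yaw,.15); env.dwell(.5); S('pre')
    r=env.movel([*P,zmin],.04,stop_force=sf); s=S('stop %s'%r); return r,s
E
python3 - <<'E'
from h import *
lower()
env.dwell(.2);S()
p,d=camera('scene');cv2.imwrite('pics/g2.png',zoom(p,270,140,120,100,6))
E
```

```text
pre t 16.54 tcp [0.4361 0.0427 0.1652] F [ 0.7  0.4 -0.4] op 0.03
stop True t 17.88 tcp [0.4362 0.0427 0.1056] F [-0.2  0.1  6.7] op 0.0301
 t 18.08 tcp [0.4362 0.0427 0.1056] F [-0.6  0.4  6.3] op 0.0302
```

View pics/g2.png

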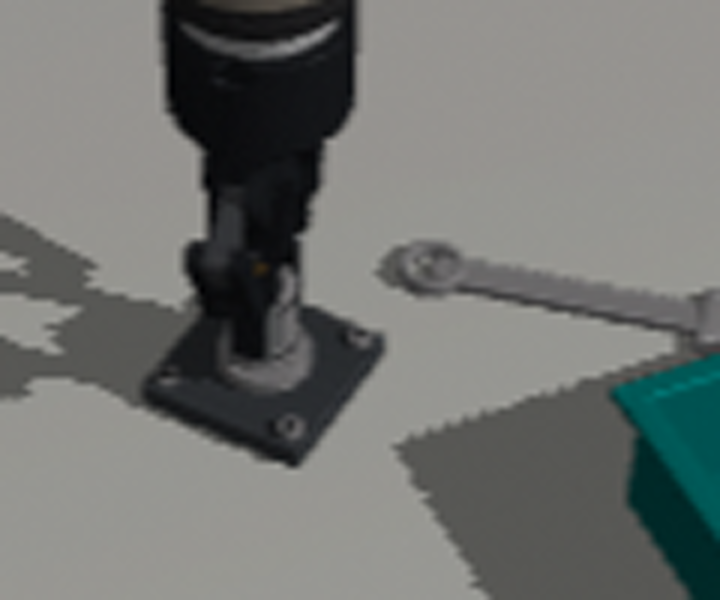

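The sleeve rests on the flange, and TCP 0.1056 matches the expected 0.1057, so it's clean. It goes on the deck.

```bash
cat >> h.py <<'E'
YDK=np.arctan2(XD[1],XD[0])
def to_deck(dy,dx=0.0):
    P=DECK+dy*YD+dx*XD
    movexy(GAUGE,.21,0,.25); env.reach([*P,.22],q_yaw(YDK)); movexy(P,.165,YDK,.2); env.dwell(.4)
    r=env.movel([*P,.136],.04,stop_force=4); S('deck %s'%r)
    env.grip(.05); movexy(P,.22,YDK,.25); 
def to_tub(ty):
    P=TUB+ty*TY; a=np.arctan2(TX[1],TX[0])
    movexy(GAUGE,.21,0,.25); env.reach([*P,.22],q_yaw(a)); movexy(P,.125,a,.2); env.dwell(.4)
    r=env.movel([*P,.086],.04,stop_force=4); S('tub %s'%r)
    env.grip(.05); movexy(P,.22,a,.25)
def hover(guess,tag):
    env.reach([*guess,.22],q_yaw(0)); env.dwell(.4); s=env.get_state()
    C=cam('wrist'); p,d=camera('wrist'); cv2.imwrite(f'pics/{tag}.png',p)
    return ringfind(p,C,guess)
E
python3 - <<'E'
from h import *
to_deck(-.09)
p,d=camera('wrist'); cv2.imwrite('pics/h0.png',p)
P=hover(SL[1]-B,'h1'); S()
p,d=camera('top'); cv2.imwrite('pics/h2.png',p)
E
```

```text
deck True t 21.69 tcp [ 0.5169 -0.3769  0.1405] F [-0.3  0.7  6.2] op 0.0301
ring px 316.1 199.5 ax [20.9 23.9] P [0.6439 0.023  0.04  ] guess [0.644  0.0243]
 t 24.53 tcp [0.644  0.0241 0.22  ] F [-0.1 -0.   1. ] op 0.0504
```

View pics/h0.png

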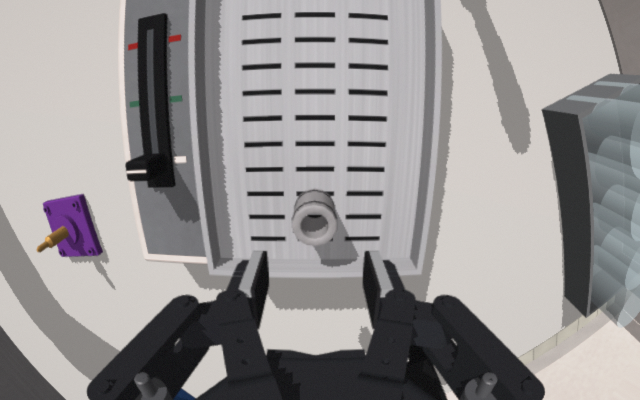

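View pics/h1.png

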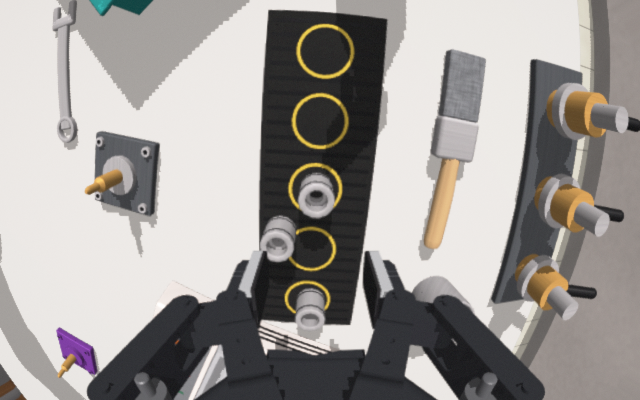

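View pics/h2.png

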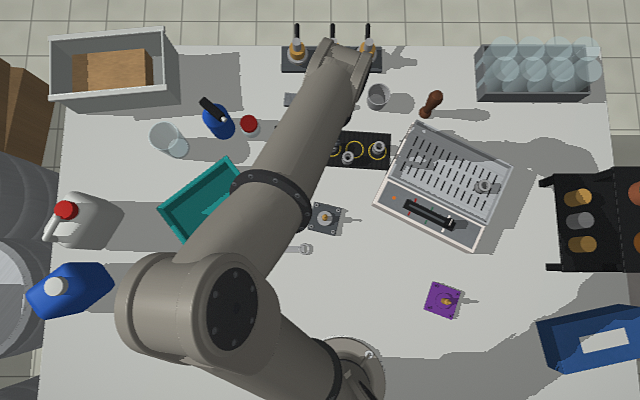

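The first sleeve stands upright on the deck (top view ~(485,187)). The third sleeve has been knocked aside, to wrist (278,239). I'll check the odd patch on the deck at top (418,157).

```bash
python3 - <<'E'
import cv2
from h import zoom,camera
p=cv2.imread('pics/h2.png'); cv2.imwrite('pics/h3.png',zoom(p,320,120,200,130,4))
p,d=camera('scene'); cv2.imwrite('pics/h4.png',zoom(p,100,130,200,150,4))
E
```

```text
(no output)
```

View pics/h3.png

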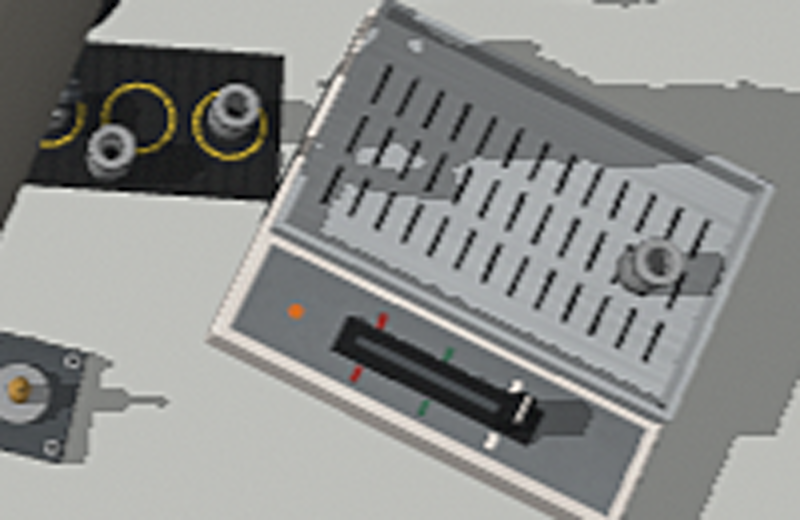

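View pics/h4.png

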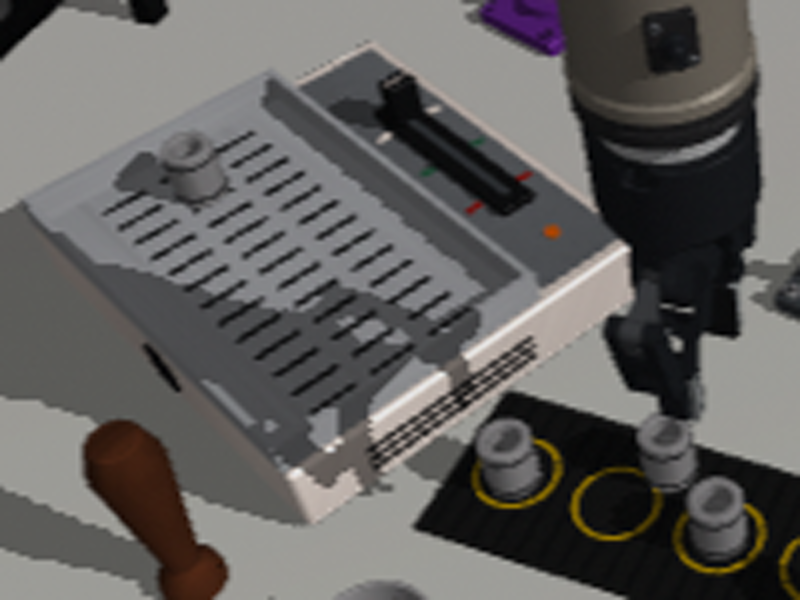

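```bash
python3 - <<'E'
from h import *
p=cv2.imread('pics/h1.png');C=cam('wrist')
print(onz('wrist',278,246,.04,C))
g=onz('wrist',279,246,.04,C)[:2]; cv2.imwrite('pics/h5.png',zoom(p,230,160,130,110,6))
ringfind(p,C,g)
E
```

```text
[ 0.60935598 -0.02136734  0.04      ]
ring px 276.1 245.7 ax [17.5 21.3] P [ 0.6076 -0.0211  0.04  ] guess [ 0.6103 -0.0214]
```

View pics/h5.png

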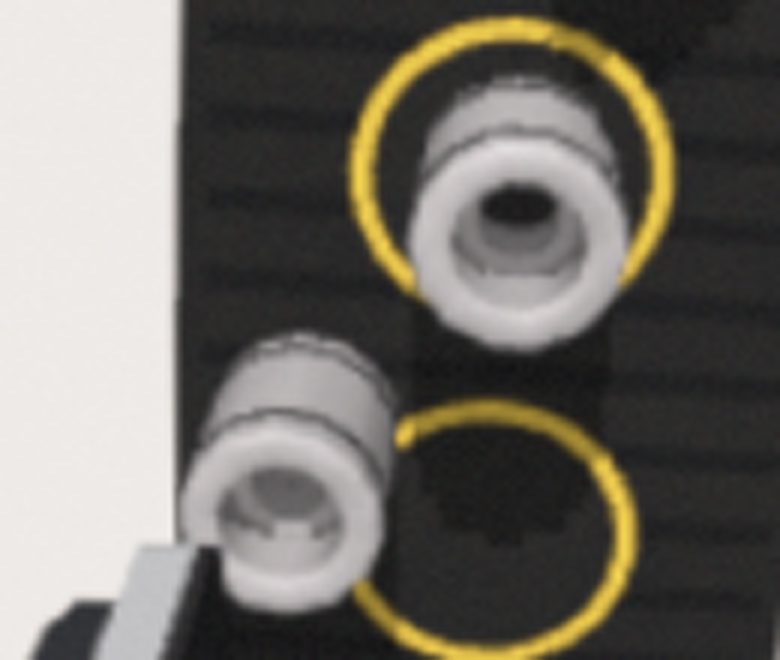

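```bash
python3 - <<'E'
from h import *
pick(np.array([.6437,.0236])); S('lift')
env.reach([*GAUGE,.21],q_yaw(0)); env.dwell(.1)
p,d=camera('wrist'); cv2.imwrite('pics/i1.png',p)
lower(); env.dwell(.2);S()
E
```

```text
at t 25.68 tcp [0.6445 0.0232 0.0851] F [ 0.1 -0.2  0.4] op 0.0514
gripped t 26.0 tcp [0.6447 0.0235 0.0858] F [-0.7  0.2  6.6] op 0.0314
lift t 26.73 tcp [0.643  0.0241 0.199 ] F [-0.7 -0.3 -1.1] op 0.0308
pre t 28.68 tcp [0.4361 0.0428 0.1652] F [-0.5 -0.4 -0.8] op 0.0311
stop True t 29.68 tcp [0.4366 0.0435 0.1253] F [ 0.8  4.  -0.4] op 0.031
 t 29.88 tcp [0.4364 0.0433 0.1256] F [2.5 2.1 0. ] op 0.031
```

View pics/i1.png

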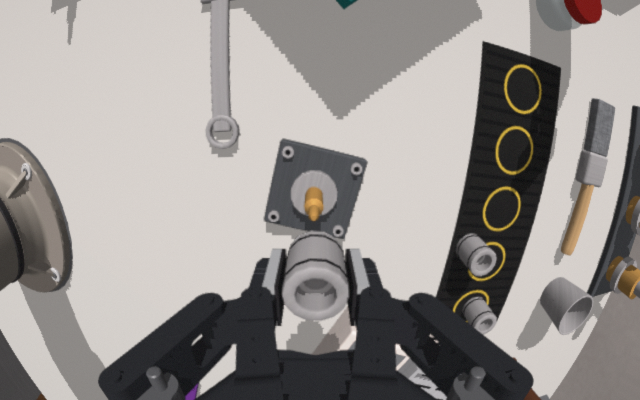

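It stopped at the "scaled" height, but the force was partly lateral. I'll back off slightly, shift the way the force pushed, and retry to confirm.

```bash
python3 - <<'E'
from h import *
P=GAUGE+[.0006,.0010]
env.movel([*GAUGE,.132],.05); env.movel([*P,.132],.02); env.dwell(.5); S('pre')
r=env.movel([*P,.1015],.03,stop_force=5); S(r); env.dwell(.2); S()
E
```

```text
pre t 30.9 tcp [0.4366 0.0436 0.132 ] F [-0.4 -0.2 -1. ] op 0.0307
True t 31.36 tcp [0.4369 0.044  0.1246] F [0.5 2.8 4.5] op 0.0306
 t 31.56 tcp [0.4369 0.0441 0.1247] F [-0.   1.2  2.4] op 0.0307
```

Scaled: the underside stopped at about 0.039 again. It goes in the tub.

```bash
python3 - <<'E'
from h import *
to_tub(-.05)
p,d=camera('wrist'); cv2.imwrite('pics/j0.png',p)
P=hover(np.array([.608,-.0205]),'j1'); S()
E
```

```text
tub True t 34.94 tcp [0.491  0.3067 0.0897] F [-1.3  0.8  7.2] op 0.0309
ring px 315.5 200.1 ax [21.2 24. ] P [ 0.6074 -0.0215  0.04  ] guess [ 0.608  -0.0205]
 t 37.75 tcp [ 0.608  -0.0202  0.22  ] F [ 0.2 -0.1 -0.3] op 0.0499
```

View pics/j0.png

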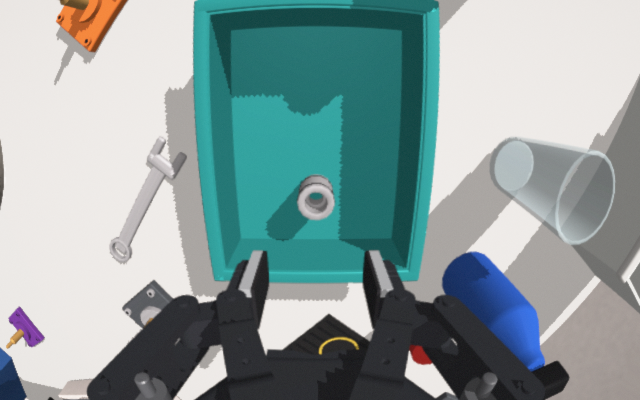

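View pics/j1.png

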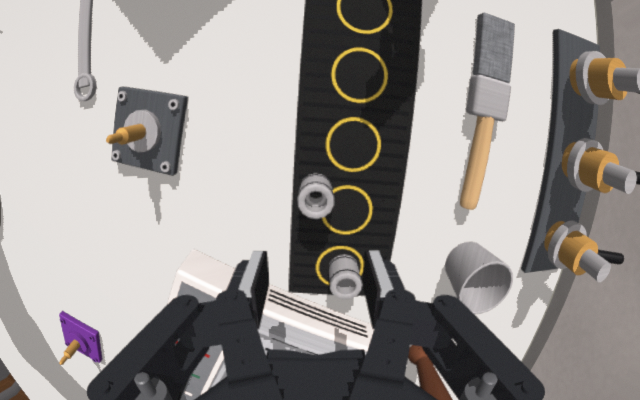

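```bash
python3 - <<'E'
from h import *
pick(np.array([.6075,-.0214])); S('lift')
env.reach([*GAUGE,.21],q_yaw(0)); env.dwell(.1)
p,d=camera('wrist'); cv2.imwrite('pics/k1.png',p)
lower(); env.dwell(.2);S()
E
```

```text
at t 38.8 tcp [ 0.6082 -0.0218  0.0849] F [ 0.1 -1.2  0.7] op 0.0521
gripped t 39.11 tcp [ 0.6084 -0.0215  0.0856] F [-1.6  1.2  6. ] op 0.0316
lift t 39.84 tcp [ 0.6069 -0.0209  0.1991] F [ 0.3  0.6 -1.8] op 0.0318
pre t 41.7 tcp [0.4361 0.0428 0.1652] F [ 0.4 -0.  -0.3] op 0.0314
stop True t 42.69 tcp [0.4365 0.0432 0.1252] F [1.1 3.1 0.5] op 0.0319
 t 42.89 tcp [0.4362 0.043  0.1256] F [3.1 2.2 0.5] op 0.0316
```

View pics/k1.png

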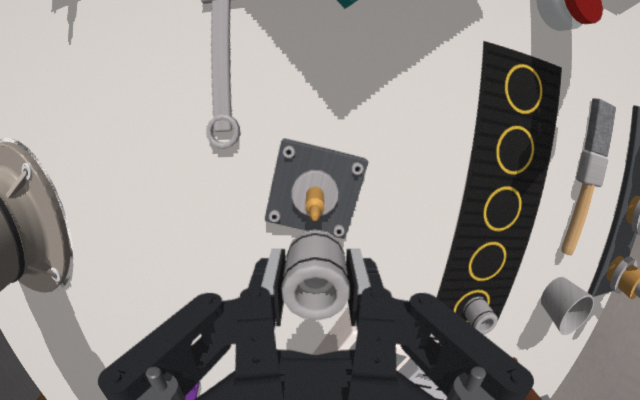

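```bash
python3 - <<'E'
from h import *
P=GAUGE+[.0012,.0014]
env.movel([*GAUGE,.132],.05); env.movel([*P,.132],.02); env.dwell(.5); S('pre')
r=env.movel([*P,.1015],.03,stop_force=5); S(r); env.dwell(.2); S()
E
```

```text
pre t 43.92 tcp [0.4372 0.044  0.132 ] F [-0.2  0.5 -0.7] op 0.0314
True t 44.39 tcp [0.4374 0.044  0.1244] F [-1.4  0.4  9.7] op 0.0314
 t 44.59 tcp [0.4374 0.044  0.1245] F [-1.  -0.3  7.6] op 0.0317
```

A clean axial stop at the cone confirms it's scaled. It goes in the tub, then on to the last sleeve.

```bash
python3 - <<'E'
from h import *
to_tub(.025)
p,d=camera('wrist'); cv2.imwrite('pics/l0.png',p)
P=hover(SL[3]-B,'l1'); S()
E
```

```text
tub True t 48.16 tcp [0.4442 0.3653 0.0896] F [-1.7 -0.8  7.2] op 0.0319
ring px 315.7 200.4 ax [23.1 25.7] P [ 0.637  -0.1091  0.04  ] guess [ 0.6374 -0.1077]
 t 51.5 tcp [ 0.6374 -0.1075  0.22  ] F [ 0.4 -0.7 -0.7] op 0.0501
```

View pics/l0.png

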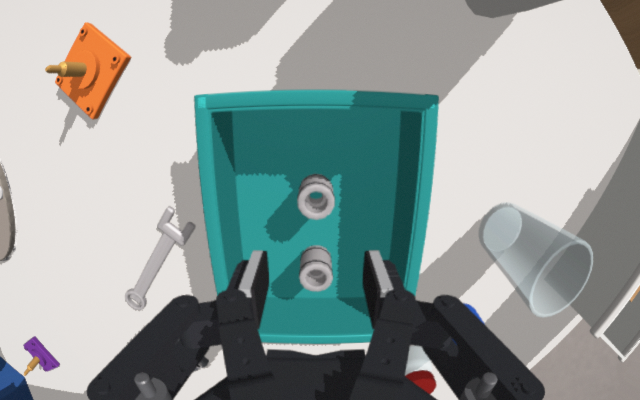

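View pics/l1.png

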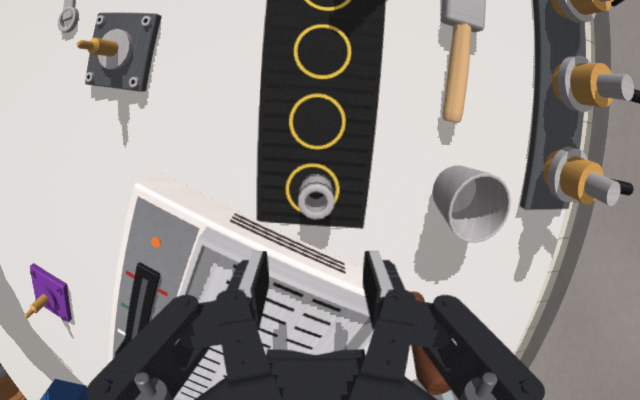

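```bash
python3 - <<'E'
from h import *
env.reach([.637,-.1088,.2],q_yaw(YDK)); env.dwell(.3)
pick(np.array([.637,-.1088]),yaw=YDK); S('lift')
env.reach([*GAUGE,.21],q_yaw(0)); env.dwell(.1)
p,d=camera('wrist'); cv2.imwrite('pics/m1.png',p)
lower(P=GAUGE+[.001,.0012]); env.dwell(.2);S()
E
```

```text
at t 53.2 tcp [ 0.6376 -0.1094  0.085 ] F [-0.4 -1.   0.3] op 0.0522
gripped t 53.52 tcp [ 0.638  -0.1092  0.0858] F [-0.9  0.2  5.8] op 0.0312
lift t 54.25 tcp [ 0.6364 -0.1081  0.1989] F [ 0.5  0.5 -1.7] op 0.0312
pre t 56.34 tcp [0.4371 0.0439 0.1652] F [ 0.1 -0.5 -1.2] op 0.0308
stop True t 57.68 tcp [0.437  0.0437 0.1057] F [-0.9  0.6  6.2] op 0.0309
 t 57.88 tcp [0.437  0.0437 0.1057] F [-0.4 -0.4  6.2] op 0.0311
```

View pics/m1.png

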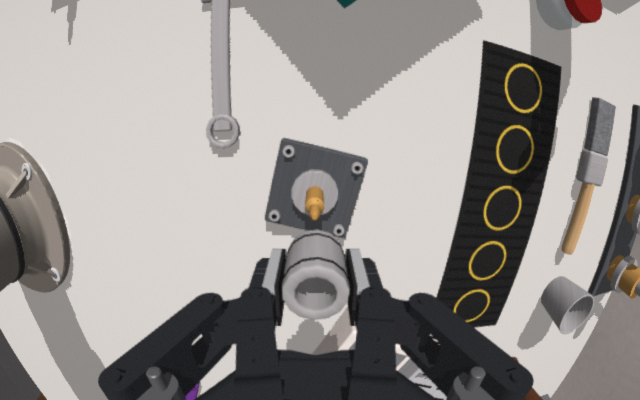

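Down to the flange, so clean: on to the deck. After that I look all round before touching the slider.

```bash
python3 - <<'E'
from h import *
to_deck(.0)
p,d=camera('wrist'); cv2.imwrite('pics/n0.png',p)
g=OFF-.0015*YD
env.reach([*g,.25],q_yaw(AY)); env.dwell(.4); S()
C=cam('wrist');p,d=camera('wrist'); cv2.imwrite('pics/n1.png',p)
p,d=camera('top'); cv2.imwrite('pics/n2.png',p)
p,d=camera('scene'); cv2.imwrite('pics/n3.png',p)
print(proj('wrist',[*g,.0945],C))
E
```

```text
deck True t 61.22 tcp [ 0.5578 -0.2969  0.1408] F [-1.5  1.6  6.8] op 0.0311
 t 63.67 tcp [ 0.4187 -0.2829  0.2499] F [ 0.3  0.1 -0.5] op 0.0498
(np.float64(315.7362758417119), np.float64(209.49029447817765))
```

View pics/n1.png

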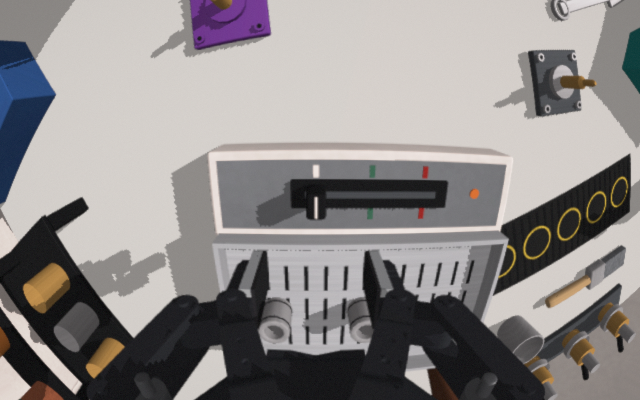

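View pics/n2.png

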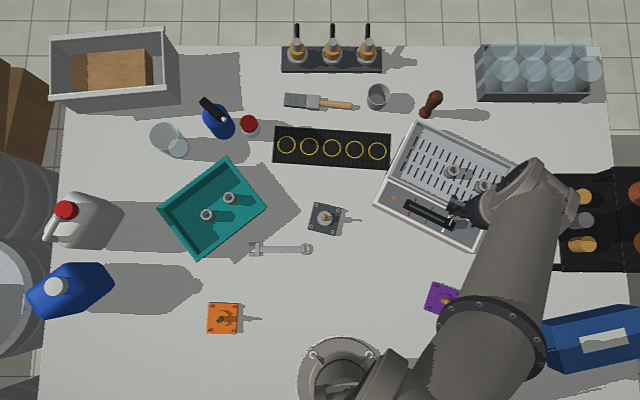

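View pics/n3.png

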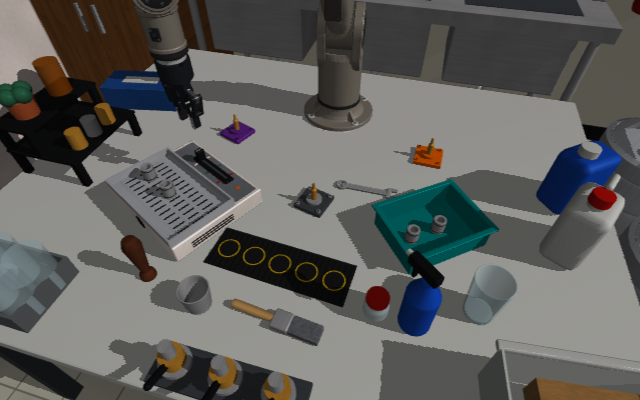

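Everything is sorted: two sleeves on the deck, two in the tub, mat empty, slider still at off. Now to the green marks.

```bash
python3 - <<'E'
from h import *
g=np.array([.4193,-.2832]); t=g+.05*YD
env.movel([*g,.145],.15); env.dwell(.3); env.grip(0,20); env.dwell(.3); S('grip')
env.movel([*t,.145],.05); env.dwell(.6); S('moved'); print(t)
env.grip(.045); env.dwell(.2); S()
env.movel([*t,.25],.2); env.dwell(.4)
C=cam('wrist'); p,d=camera('wrist'); cv2.imwrite('pics/o1.png',zoom(p,200,130,230,120,3))
print(proj('wrist',[*t,.0945],C))
E
```

```text
grip t 65.67 tcp [ 0.4194 -0.2832  0.1451] F [-0.5  1.1  5.4] op 0.0157
moved t 67.42 tcp [ 0.4425 -0.2379  0.1452] F [-1.2  0.8  6.8] op 0.0155
[ 0.442075 -0.23869 ]
 t 68.02 tcp [ 0.4421 -0.2387  0.145 ] F [-0.5 -0.2 -0.2] op 0.0448
(np.float64(315.9856695568613), np.float64(210.14188562319464))
```

View pics/o1.png

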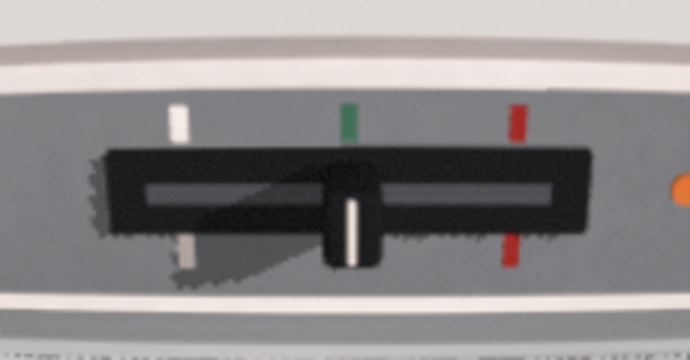

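```bash
python3 - <<'E'
from h import *
C=cam('wrist'); p,d=camera('wrist'); g=cv2.cvtColor(p,cv2.COLOR_BGR2GRAY)
def idx(g,C):
    r=g[198:216,308:326].astype(float)-110; r[r<0]=0; yy,xx=np.mgrid[198:216,308:326]
    return (r*xx).sum()/r.sum(),(r*yy).sum()/r.sum()
a=idx(g,C); P=onz('wrist',*a,.0945,C); print(a,P)
n=cv2.imread('pics/n1.png',0); b=idx(n,C); print('off img idx px',b,'pred 315.74 ; now pred',proj('wrist',[.442075,-.23869,.0945],C))
m=onz('wrist',200+349/3-.3,130+122/3-.3,.0555,C); print('green along y',(m[:2]-P[:2])@YD)
for u in (179,518): m=onz('wrist',200+u/3-.3,130+122/3-.3,.0555,C); print((m[:2]-P[:2])@YD)
E
```

```text
(np.float64(316.9222222222222), np.float64(206.43824786324785)) [ 0.43984575 -0.23670775  0.0945    ]
off img idx px (np.float64(315.62913758162574), np.float64(206.4399909930196)) pred 315.74 ; now pred (np.float64(315.9449251239047), np.float64(209.93352368613955))
green along y -0.0006646689298422752
-0.05070568420782443
0.0491029980427506
```

```bash
python3 - <<'E'
from h import *
env.movel([.44,-.16,.33],.2); env.dwell(.3); S()
p,d=camera('scene'); cv2.imwrite('pics/q.png',p)
job.job_done()
E
```

```text
t 70.2 tcp [ 0.4397 -0.1606  0.3294] F [-0.1  0.8  0.3] op 0.045
the job is handed in; nothing more can be done
```

View pics/q.png

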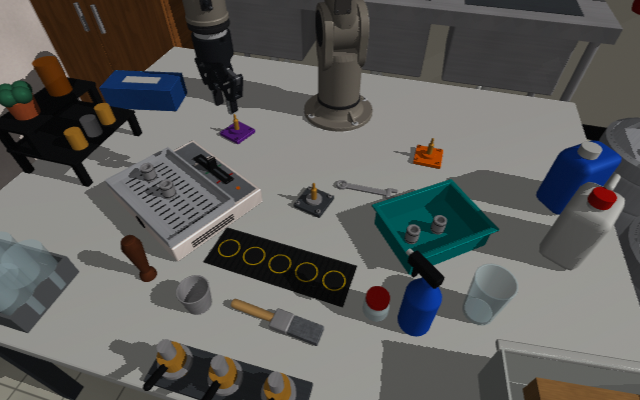

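The job is done and handed in at about 70 s of the 210 s allowed; no verdict is reported.

- **Heat off:** I slid the heat slider to its off stop first, and it was still there when the last sleeve was sorted.
- **Sleeves:** Four sleeves stood on the mat; the place nearest the tub was empty. From the tub end, the first and fourth slid down to the flange and now stand upright on the dryer deck. The second and third stopped on the cone and are in the teal tub.
- **Knocked sleeve:** The third sleeve was knocked aside during the run; I found it again in the camera image and tried it in its turn.
- **Second tries on the pin:** The second and third sleeves first stopped with a partly sideways force. I lifted each a little, shifted it about 1–2 mm and lowered it again. Both stopped at almost the same height, about 19 mm above the flange (about 20 mm is expected for a scaled sleeve).
- **Heat to green:** The last check showed the slider's index line about 0.7 mm past the centre of the green marks (about 0.0507 m of travel).
- **Last picture:** The mat is empty, two sleeves are on the deck and two in the tub, the bystanders look unmoved, and the arm is touching nothing.
- **Disagreement:** The top and wrist cameras differed by about 2 mm on the gauge's position. The contact on the pin fell between the two.

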